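# Blind-stamp a library book

## Task

Slide the blue book over the bed of the stamping press, flat all the way, until the white circle on its cover is right under the brass punch tip and the book lies square to the press, and let go of it. Then push the red cap down so that the punch bears firmly, but not brutally, inside the white circle for about a second, and let it spring back up, leaving the book in place. Never press hard on the book, do not let the punch touch it outside the circle, and leave the other things alone.

Things in the scene. Friction and masses are not known exactly. Their poses are not given: they have to be found in the camera images.
- press: Two-post hand stamping press, fixed to the desk. Bed: flat grey steel plate 400 (x) by 420 (y) by 12 mm; origin under the bed's centre, bed top 12 mm above it; x points from its front (robot side) to its back. Two steel posts, 22 mm diameter (foot collars 40 mm wide, 18 mm high), stand on the bed at x +80, y -190 and +190 mm and end 243 mm above it.
- head: Green crossbeam between the posts, 30 mm thick in x (44 mm at the posts), clamped at a height that differs by up to 20 mm from start to start and stays there. Underside at least 90 mm above the bed; the dark sleeve (34 mm diameter) in its middle, which guides the punch, ends at least 76 mm above the bed. The book passes freely under it. Origin on the punch axis, 108 mm below its underside.
- punch: Sliding punch, upright in the beam's sleeve (x +80, y 0 mm of the press): steel shaft 18 mm diameter, brass tip 8 mm diameter and 14 mm long below, red round cap 44 mm diameter, 12 mm thick on top. Origin at the tip's lower end, z up. Slides up and down only, at most 45 mm down from rest. A spring holds it up: about 3 N moves it off its stop, about 6 N to full travel; it springs back.
- punch_tip (a point): Centre of the flat lower end of the brass punch tip (8 mm diameter). At rest it hangs 33 to 53 mm above the bed, that is 13 to 33 mm above the cover of the book.
- punch_cap (a point): Centre of the top face of the red cap, 154 mm straight above the punch tip; nothing is above it.
- book: Book to stamp: closed stiff blue hardback lying on the bed, 170 (x) by 120 (y) by 20 mm, 0.2 to 0.45 kg. Origin at the centre of its underside, z up. Too wide to grasp. It slides when pushed at its edges, or when fingertips press on its cover (10 to 15 N) and move sideways: the cloth cover grips them, the underside slides easily. Square: its x axis parallel to the press's x axis.
- book_mark (a point): Centre of the white circle (16 mm diameter, red rim, black dot in the middle) on the book's cover, at x = +50, y = +25, z = +20 mm of the book: it is near the book's far edge.
- ink_tin: Bystander: flat black tin with an aluminium lid, 65 by 45 by 20 mm, on the far left part of the bed behind the post; origin at the centre of its underside.
- punch_block: Bystander: wooden block with three brass spare punches, 40 by 80 by 42 mm, on the far right part of the bed behind the post; origin at the centre of its underside.
- tape_dispenser: Bystander: black tape dispenser, 150 by 50 by 82 mm, on the desk left of the press.
- stack_low: Bystander: red book, 210 by 140 by 30 mm, on the desk right of the press, under another.
- stack_high: Bystander: yellow book, 190 by 130 by 22 mm, lying on the red one.
- glue: Bystander: white glue bottle, 52 mm diameter, 130 mm high, left of the press.
- mug: Bystander: blue mug, 76 mm diameter, 90 mm high, right of the press.

How it is judged:
On the way, in this order (a step that is already met when the one before it is completed fails the run):
1. the white circle is under the punch tip, the book square to the press, flat, still and let go, the punch still up (horizontal distance between book_mark and punch_tip below 0.004 m and angle between the x axis of book and the x axis of press, either way round below 0.12 rad and angle between book's own z axis and vertical below 0.05 rad and z of book in the frame of press between 0.009 and 0.016 m and linear speed of book below 0.01 m/s and contact force between the fingers and book below 0.3 N and distance of punch_tip from where it was at the start of the episode below 0.004 m), for 0.3 s.
2. the punch is pushed down onto the white circle with at least 6 N (horizontal distance between book_mark and punch_tip below 0.004 m and contact force between punch and book above 6 N), for 0.3 s.
At the end, for the whole second after the job is handed in: After one stamping with at least 6 N for 0.3 s: the centre of the white circle is within 4 mm (horizontally) of the punch axis, the book is square to the press within 0.12 rad (7 degrees), flat on the bed and still, and the punch is back up within 4 mm of where it hung at the start (horizontal distance between book_mark and punch_tip below 0.004 m and angle between the x axis of book and the x axis of press, either way round below 0.12 rad and angle between book's own z axis and vertical below 0.05 rad and z of book in the frame of press between 0.009 and 0.016 m and linear speed of book below 0.01 m/s and distance of punch_tip from where it was at the start of the episode below 0.004 m and contact force between punch and book below 0.1 N); the robot touches nothing.
It fails at once if the punch bears on the cover outside the white circle (more than 5 mm from its centre) (contact force between punch and book above 1 N and horizontal distance between book_mark and punch_tip above 0.005 m).
It fails at once if the punch presses the book with more than 60 N (contact force between punch and book above 60 N).
It fails at once if the fingers press the book with more than 90 N (contact force between the fingers and book above 90 N).
It fails at once if the book is lifted or tipped (15 mm or 0.15 rad) (z of book in the frame of press above 0.027 m or angle between book's own z axis and vertical above 0.15 rad).
It fails at once if one of the other things is moved by more than 20 mm (distance of any of ink_tin, punch_block, tape_dispenser, stack_low, stack_high, glue, mug from where it was at the start of the episode above 0.02 m).
It also fails if it takes over 51 s, if anything falls off the work surface, if the arm or the gripper's body presses on something with over 40 N, if the wrist force passes 120 N, or if a joint passes its speed limit or range.

## Robot

A 7-joint arm with a two-finger parallel gripper is mounted at the origin on the work surface. World frame = base frame: x ahead of the robot, y to its left, z up, the work surface at z = 0. Lengths are in m, angles in rad, forces in N, time in s.
With the tool pointing down it reaches from about 0.425 to 0.925 m from the base axis. Payload 6.8 kg.
Tool frame: the origin (TCP) lies at the very end of the fingers, on their centre line; the grasp point (between the pads) lies 19 mm behind it; z points along the fingers, y is the line along which they close (so a half turn about z gives the same grasp; the last joint's range is limited). The gripper opens to 85 mm and grips with 20 to 120 N. Pads are 22 mm wide; open, the fingers measure 114 mm over their backs; the gripper's body (76 mm by 85 mm) begins 54 mm behind the grasp point. The pads swing forward as they close: fully open they stand 13 mm farther back than shut.
Start: joints at [1.078, 0.477, 0.022, 1.555, -0.011, 1.109, -0.083], TCP at [0.253, -0.626, 0.231] pointing down, gripper open.
Joint ranges: [-2.96, 2.96], [-0.34, 2.1], [-1.41, 1.46], [0.24, 2.44], [-1.37, 4.51], [0.17, 1.92], [-2.96, 2.96]. Speed limits (rad/s): [2.39, 2.39, 3.14, 3.14, 3.14, 3.14, 3.14].

## Interface

Orientations are given as a unit quaternion [w, x, y, z].
In Python, from station import bot, read_camera, camera_info, get_obs gives the robot as it stands (bot), with the cameras as plain functions and the readings as plain functions.
- The arm moves only by the shell command python3 nudge.py [FORCE], which reads ROWS from standard input. ROWS is 1 to 20 rows, parted by semicolons, with the numbers parted by commas; each row has 5 numbers: dx, dy, dz in m, then a turn about the tool's z in rad, then the opening from 0.0 (shut) to 1.0 (fully open); each row shifts and turns the commanded pose from where the row before left it, along the tool's axes as they then stand; what a row does not reach is not made up. A row lasts 1/10 s, in which the tool goes at most 0.05 m and 0.15 rad, less where a joint would pass 70% of its speed; a pose out of reach is approached as far as the arm can. The fingers move at their own pace and stop on an object; FORCE is the grip in N (left out, the last holds). Time passes only in rows, so rows that do not move let the fingers close. It prints the time, the measured TCP pose, the force, the opening and the grip force at its end. Input that does not fit is refused with a message, and nothing moves.
- get_obs(): the state, without advancing time (a new reading comes with each control period).
- read_camera(name): name is "side" or "top"; returns the picture (400x640x3 uint8, blue, green, red); there is no depth.
- camera_info(name): a dict with "vertical_fov" (degrees; the focal length in pixels is half the picture's height over the tangent of half this angle, whatever the lens; pixels are square), "cx", "cy" (the principal point, pixels), "k1" (the pictures are not rectified: a ray, as slopes to the right and down, at radius r is drawn at 1 + k1 r^2 times it, then the intrinsics apply), "view" (4x4, takes a point from world to camera coordinates). Camera axes: x right, y up, looking along -z (the intrinsics and any distortion apply to the point x, -y, -z); pixel columns grow to the right and rows downward; lengths in m; the calibration is good to about 2 mm. A picture is of the moment at which its call begins. camera_info takes no time and is no camera call.
- bot.hand_in(): hands the job in; it is judged then, once.
The state is a dict: "t": time; "q": joint angles; "joint_vel": joint speeds; "joint_torque": joint torques, N m; "eef_pos": TCP position; "tool_rot": TCP orientation; "contact_force": force on the tool from outside, world axes, zero at the start; "torque": the same for the moment, N m; "gripper_width": opening from 0.0 (shut) to 1.0 (fully open); "grasp_force": force on a finger pad.
Only numpy, scipy, OpenCV 4.12 (cv2) and the standard library are available. Lean on these libraries where they do the work, as an engineer would, in place of code of your own. Each camera call takes 0.05 s, during which the arm holds its last target. There are 200 camera calls.

## Working session

There is one attempt and no reset: what is moved stays moved. The work goes in short steps, Python scripts to look and compute and a shell command to move; the robot and the scene stay as the last step left them, time stands still between calls to the robot, and variables do not carry over. Pictures are saved under pics/ and viewed, at most 10 in all, crops included, and the job is handed in when it is done.

```bash
ls; mkdir -p pics
cat > h.py <<'E'
import numpy as np,cv2
from station import bot, read_camera, camera_info, get_obs
def K(n):
    i=camera_info(n); f=200/np.tan(np.radians(i["vertical_fov"])/2)
    return i,f
def ray(n,u,v):
    i,f=K(n); k=i["k1"]
    d=np.array([(u-i["cx"])/f,(v-i["cy"])/f]); s=d.copy()
    for _ in range(30): s=d/(1+k*(s@s))
    V=np.array(i["view"]); R=V[:3,:3]; t=V[:3,3]
    return -R.T@t, R.T@np.array([s[0],-s[1],-1])
def onz(n,u,v,z):
    o,d=ray(n,u,v); return o+d*(z-o[2])/d[2]
def tri(a,b):
    (o,d),(p,e)=ray("top",*a),ray("side",*b)
    s=np.linalg.lstsq(np.c_[d,-e],p-o,rcond=None)[0]
    A=o+s[0]*d;B=p+s[1]*e
    return (A+B)/2,np.linalg.norm(A-B)
def proj(n,P):
    i,f=K(n); p=np.array(i["view"])@np.r_[P,1]; s=np.array([p[0],-p[1]])/-p[2]
    return s*(1+i["k1"]*(s@s))*f+[i["cx"],i["cy"]]
E
python3 - <<'E'
from h import *
for n in("top","side"):
    im=read_camera(n);cv2.imwrite(f"pics/{n}0.png",im);i,f=K(n);print(n,f,i["cx"],i["cy"],i["k1"],ray(n,320,200))
o=get_obs();print(o["t"],o["eef_pos"],o["tool_rot"],o["gripper_width"])
E
```

```text
nudge.py
pics
station.py
top 363.8732808837371 317.80385761434536 196.41616063464997 -0.05283967522923374 (array([ 0.32665618, -0.01531404,  1.30583738]), array([ 0.16831227, -0.00166545, -0.9858    ]))
side 454.25531046089486 317.2159030568702 206.98092890896743 0.04286745446933017 (array([-0.39067125,  0.87410095,  0.99307111]), array([ 0.62563883, -0.57249415, -0.53018886]))
0.1 [ 0.2531423  -0.62515729  0.23045113] [-7.81470053e-04  9.81550148e-01  1.91203154e-01 -2.24994371e-04] 1.00017572043305
```

View pics/top0.png

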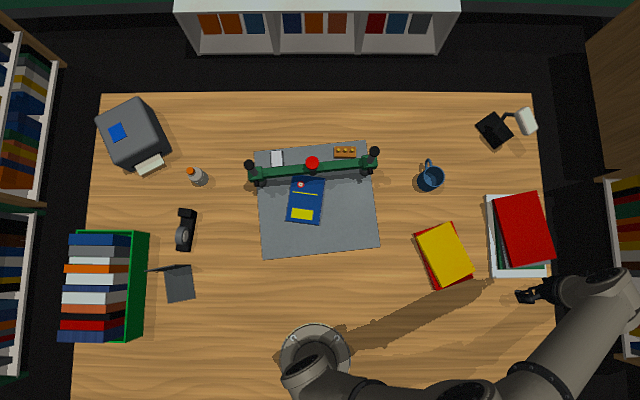

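View pics/side0.png

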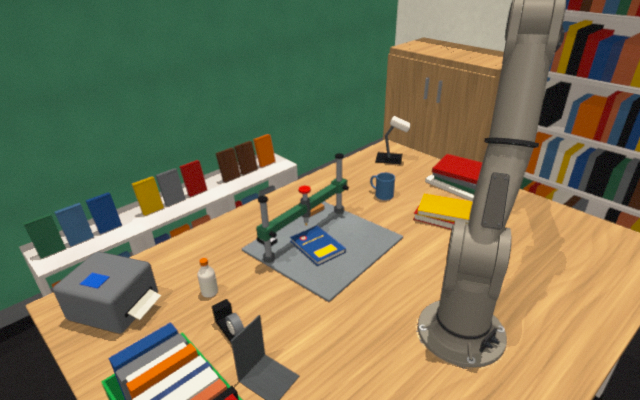

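Run:
```python
import cv2
a=cv2.imread("pics/top0.png")[132:267,235:395];cv2.imwrite("pics/topc.png",cv2.resize(a,None,fx=4.4,fy=4.4,interpolation=cv2.INTER_CUBIC))
a=cv2.imread("pics/side0.png")[145:300,235:410];cv2.imwrite("pics/sidec.png",cv2.resize(a,None,fx=3.8,fy=3.8,interpolation=cv2.INTER_CUBIC))
```

```text
(no output)
```

View pics/topc.png

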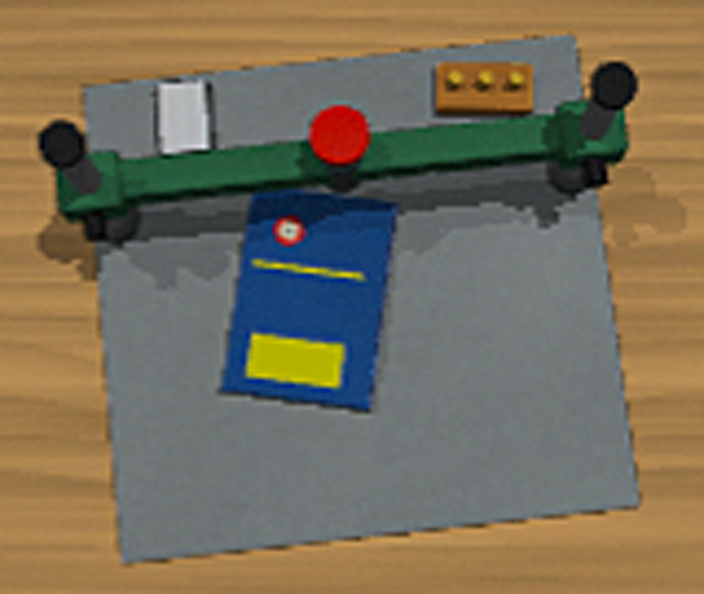

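View pics/sidec.png

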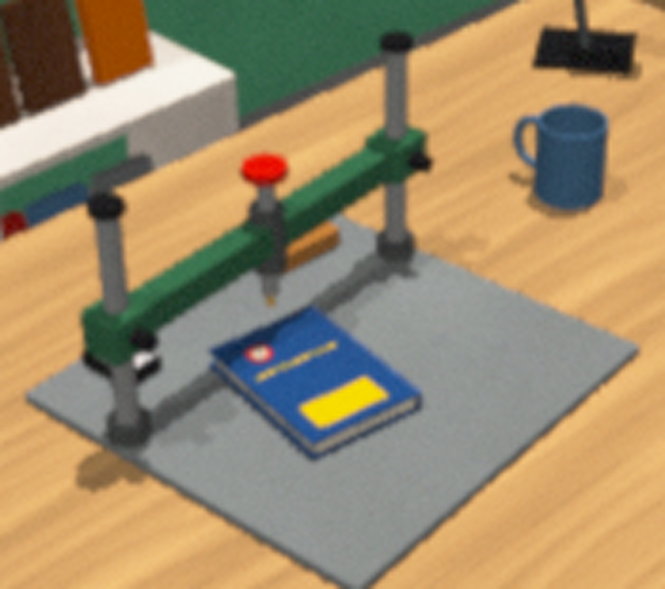

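```bash
cat >> h.py <<'E'
def mask(im,lo,hi,box):
    h=cv2.cvtColor(im,cv2.COLOR_BGR2HSV); m=cv2.inRange(h,lo,hi)
    if lo[0]==0 and hi[0]<15: m|=cv2.inRange(h,(170,lo[1],lo[2]),(180,hi[1],hi[2]))
    z=np.zeros_like(m); x0,y0,x1,y1=box; z[y0:y1,x0:x1]=m[y0:y1,x0:x1]; return z
def cen(m):  # filled centroid of the largest contour
    c=max(cv2.findContours(m,cv2.RETR_EXTERNAL,cv2.CHAIN_APPROX_NONE)[0],key=cv2.contourArea)
    f=np.zeros_like(m);cv2.drawContours(f,[c],-1,255,-1);M=cv2.moments(f,True)
    return np.array([M["m10"],M["m01"]])/M["m00"],M["m00"],c
def edge(n,im,p,q,z,off=0.15):
    # sub-pixel straight edge between pixel guesses p,q: steepest grey gradient across it; returns plane points
    s=cv2.cvtColor(im,cv2.COLOR_BGR2HSV)[...,1].astype(np.float32); s=cv2.GaussianBlur(s,(0,0),.8)
    p,q=np.float32(p),np.float32(q); d=(q-p)/np.linalg.norm(q-p); nn=np.array([-d[1],d[0]]); out=[]
    t=np.arange(-4,4.01,.25)
    for a in np.linspace(off,1-off,40):
        c=p+a*(q-p); xy=(c+t[:,None]*nn).astype(np.float32)
        v=cv2.remap(s,xy[None,:,0].copy(),xy[None,:,1].copy(),cv2.INTER_LINEAR)[0]
        g=np.abs(np.gradient(v)); g[g<g.max()*.5]=0
        out.append(c+(g@t/g.sum())*nn)
    P=np.array([onz(n,*o,z)[:2] for o in out],np.float32)
    l=cv2.fitLine(P,cv2.DIST_HUBER,0,1e-4,1e-4).ravel(); r=(P-l[2:])@[-l[1],l[0]]
    return l,r.std()
E
cat > m.py <<'E'
from h import *
T=cv2.imread("pics/top0.png");S=cv2.imread("pics/side0.png")
def press(n,im,C,segs):
    # C corner px in order backleft, backright, frontright, frontleft
    L={}
    for k,(i,j,o) in segs.items():
        L[k],r=edge(n,im,C[i],C[j],.012,o); print(n,k,L[k],np.degrees(np.arctan2(L[k][1],L[k][0])),"std",r)
    return L
ct=np.array([(82,88),(577,36),(638,507),(123,563)])/4.4+[235,132]-.4
press("top",T,ct,dict(back=(0,1,.1),right=(1,2,.35),front=(2,3,.05),left=(3,0,.1)))
cs=np.array([(28,398),(345,215),(638,348),(362,589)])/3.8+[235,145]-.4
press("side",S,cs,dict(front=(2,3,.05),right=(1,2,.1),left=(3,0,.1)))
print([onz("top",*c,.012)[:2] for c in ct],[onz("side",*c,.012)[:2] for c in cs])
R=((0,150,60),(8,255,255))
tc=cen(mask(T,*R,(300,150,325,178)))[:2];sc=cen(mask(S,*R,(295,180,315,200)))[:2];print("cap",tc,sc,tri(tc[0],sc[0]))
tm=cen(mask(T,*R,(290,175,310,195)))[:2];sm=cen(mask(S,*R,(292,230,312,245)))[:2];print("mark",tm,sm,tri(tm[0],sm[0]),onz("top",*tm[0],.032),onz("side",*sm[0],.032))
Y=((22,120,90),(35,255,255))
for n,im,b in(("top",T,(285,203,320,225)),("side",S,(308,240,345,262))):
    c=cen(mask(im,*Y,b));P=np.array([onz(n,*q[0],.032)[:2]for q in c[2]],np.float32)*1000
    print("yel",n,c[:2],onz(n,*c[0],.032),cv2.minAreaRect(P))
E
python3 m.py
```

```text
top back [ 0.09642908 -0.9953399   0.75490224 -0.00436222] -84.466415 std 0.0028104938
top right [ 0.99385905  0.11065367  0.5723317  -0.20869552] 6.3529983 std 0.00043748275
top front [ 0.10969651 -0.99396515  0.3588131  -0.03085188] -83.70217 std 0.00064124
top left [0.9936415  0.11259034 0.53648573 0.2090023 ] 6.464658 std 0.0024423772
side front [ 0.11003812 -0.99392736  0.35062408  0.0041855 ] -83.68248 std 0.0003043501
side right [ 0.995086    0.09901409  0.5583788  -0.2124963 ] 5.6823997 std 0.0055659995
side left [0.9940758  0.10868904 0.54115903 0.21338113] 6.2397504 std 0.00046317634
[array([0.72963907, 0.22995272]), array([ 0.77501059, -0.18797356]), array([ 0.37974173, -0.22789681]), array([0.33518497, 0.18453042])] [array([0.72305694, 0.23001566]), array([ 0.74497243, -0.1945323 ]), array([ 0.37905447, -0.22689793]), array([0.33266131, 0.1816339 ])]
cap (array([311.74482759, 162.16551724]), 145.0) (array([304.07142857, 189.08333333]), 84.0) (array([0.6356995 , 0.00836795, 0.20008944]), np.float64(0.0010064008817219545))Traceback (most recent call last):
  File "m.py", line 16, in <module>
    tm=cen(mask(T,*R,(290,175,310,195)))[:2];sm=cen(mask(S,*R,(292,230,312,245)))[:2];print("mark",tm,sm,tri(tm[0],sm[0]),onz("top",*tm[0],.032),onz("side",*sm[0],.032))
                                                ~~~^^^^^^^^^^^^^^^^^^^^^^^^^^^^^^
  File "h.py", line 27, in cen
    c=max(cv2.findContours(m,cv2.RETR_EXTERNAL,cv2.CHAIN_APPROX_NONE)[0],key=cv2.contourArea)
ValueError: max() iterable argument is empty
```

```bash
sed -i 's/^tm=.*/W=((0,70,70),(14,255,255))\nprint(cv2.cvtColor(S,cv2.COLOR_BGR2HSV)[234:242,296:310].tolist() if 0 else "")\ndef mk(n,im,b,z=.032):\n    x0,y0,x1,y1=b;r=im[y0:y1,x0:x1,2].astype(float);w=np.clip(r-60,0,None);w[w<25]=0;yy,xx=np.mgrid[y0:y1,x0:x1];c=np.array([(w*xx).sum(),(w*yy).sum()])\/w.sum();print("mark",n,c,w.max(),(w>0).sum(),onz(n,*c,z));return c\na=mk("top",T,(295,180,307,189));b=mk("side",S,(297,232,309,243));print(tri(a,b))/' m.py; python3 m.py | tail -6
```

```text
mark top [300.09722596 184.32426609] 148.0 35 [0.60109556 0.05376492 0.032     ]
mark side [303.05734266 237.87785548] 166.0 47 [0.60194663 0.05116374 0.032     ]
(array([0.60021018, 0.05328649, 0.0341688 ]), np.float64(0.0010836226282707516))
yel top (array([301.53365385, 213.52403846]), 208.0) [0.49574062 0.04772567 0.032     ] ((495.7117919921875, 47.618587493896484), (73.46492004394531, 34.7540283203125), 82.34268951416016)
yel side (array([324.82978723, 250.32624113]), 141.0) [0.49705966 0.04510838 0.032     ] ((497.12579345703125, 44.31795883178711), (73.5544204711914, 34.48307418823242), 81.9188003540039)
```

```bash
cat > go.py <<'E'
import sys
from h import *
from scipy.spatial.transform import Rotation as R
o=get_obs();q=o["tool_rot"];r=R.from_quat([q[1],q[2],q[3],q[0]]).as_matrix()
yaw=np.degrees(np.arctan2(r[1,0],r[0,0]))
print("t",o["t"],"tcp",o["eef_pos"].round(4),"yaw",yaw.round(2),"tilt z",r[:,2].round(3),"F",np.round(o["contact_force"],2))
if len(sys.argv)>3: print("delta tool",(r.T@(np.array(sys.argv[1:4],float)-o["eef_pos"])).round(4))
E
echo '0,0,0,0.131,0.5;0,0,0,0.131,0.5;0,0,0,0.131,0.5;0,0,0,0.130,0.5' | python3 nudge.py; echo '0.0098,-0.0434,0,0,0.5;0.0098,-0.0434,0,0,0.5;0.0098,-0.0434,0,0,0.5;0.0098,-0.0434,0,0,0.5;0.0098,-0.0434,0,0,0.5;0.0098,-0.0434,0,0,0.5;0.0098,-0.0434,0,0,0.5;0.0098,-0.0434,0,0,0.5;0.0098,-0.0434,0,0,0.5;0.0098,-0.0434,0,0,0.5;0.0098,-0.0434,0,0,0.5;0.0098,-0.0434,0,0,0.5;0.0098,-0.0434,0,0,0.5;0.0098,-0.0434,0,0,0.5;0.0098,-0.0434,0,0,0.5;0.0098,-0.0434,0,0,0.5;0,0,0,0,0.5;0,0,0,0,0.5' | python3 nudge.py; python3 go.py .5036 .0421 .05
```

```text
t: 0.5
eef_pos: [0.2533, -0.6253, 0.2307]
tool_rot: [-0.001, 0.997, -0.072, -0.0]
contact_force: [-0.6, 0.2, 0.1]
gripper_width: 0.498
grasp_force: 0.0
t: 2.3
eef_pos: [0.5041, 0.0415, 0.2308]
tool_rot: [0.0, 0.998, -0.068, -0.001]
contact_force: [0.4, -0.1, 0.2]
gripper_width: 0.495
grasp_force: 0.0
t 2.3 tcp [0.5041 0.0415 0.2308] yaw -7.77 tilt z [-0.001  0.    -1.   ] F [ 0.36 -0.12  0.18]
delta tool [-0.0004 -0.0006  0.1808]
```

```bash
echo '0,0,0.04,0,0.5;0,0,0.04,0,0.5;0,0,0.04,0,0.5;0,0,0.04,0,0.5;0,0,0.02,0,0.5;0,0,0.01,0,0.5;0,0,0,0,0.5;0,0,0,0,0.5' | python3 nudge.py && echo '0,0,0.002,0,0.5;0,0,0.002,0,0.5;0,0,0,0,0.5' | python3 nudge.py && echo '0,0,0.002,0,0.5;0,0,0,0,0.5' | python3 nudge.py
```

```text
t: 3.1
eef_pos: [0.5051, 0.0399, 0.0422]
tool_rot: [0.0, 0.998, -0.07, 0.001]
contact_force: [-0.2, -0.4, 0.1]
gripper_width: 0.505
grasp_force: 0.0
t: 3.4
eef_pos: [0.5047, 0.0405, 0.0378]
tool_rot: [-0.0, 0.998, -0.069, 0.0]
contact_force: [0.7, -0.0, -0.1]
gripper_width: 0.502
grasp_force: 0.0
t: 3.6
eef_pos: [0.5043, 0.0405, 0.0352]
tool_rot: [0.0, 0.998, -0.069, -0.0]
contact_force: [-0.0, 0.5, 0.1]
gripper_width: 0.5
grasp_force: 0.0
```

```bash
for i in 1; do echo '0,0,0.002,0,0.5;0,0,0,0,0.5' | python3 nudge.py|grep -E "eef|contact"; echo '0,0,0.001,0,0.5;0,0,0,0,0.5' | python3 nudge.py|grep -E "eef|contact";echo '0,0,0.001,0,0.5;0,0,0,0,0.5' | python3 nudge.py|grep -E "eef|contact"; done
```

```text
eef_pos: [0.5042, 0.0405, 0.0331]
contact_force: [-0.0, -0.3, 0.2]
eef_pos: [0.5043, 0.0405, 0.0322]
contact_force: [-0.6, -0.6, 0.1]
eef_pos: [0.5043, 0.0405, 0.0312]
contact_force: [-0.1, 0.0, 0.8]
```

```bash
for i in 1; do echo '0,0,0.001,0,0.5;0,0,0,0,0.5' | python3 nudge.py|grep -E "eef|contact"; echo '0,0,0.001,0,0.5;0,0,0,0,0.5' | python3 nudge.py|grep -E "eef|contact";echo '0,0,0.001,0,0.5;0,0,0,0,0.5' | python3 nudge.py|grep -E "eef|contact"; done
```

```text
eef_pos: [0.5044, 0.0405, 0.0303]
contact_force: [0.5, -0.5, -0.7]
eef_pos: [0.5044, 0.0406, 0.0302]
contact_force: [-3.2, -0.3, 12.8]
eef_pos: [0.5044, 0.0405, 0.0301]
contact_force: [-7.0, -1.4, 22.8]
```

```bash
echo '0,0,-0.0008,0,0.5;0,0,0,0,0.5' | python3 nudge.py|grep contact; echo '0.004,0.005,0,0,0.5;0.004,0.005,0,0,0.5;0.004,0.005,0,0,0.5;0.004,0.005,0,0,0.5;0,0,0,0,0.5;0,0,0,0,0.5' | python3 nudge.py
python3 - <<'E'
from h import *
T=read_camera("top");S=read_camera("side");cv2.imwrite("pics/top1.png",T);cv2.imwrite("pics/side1.png",S)
cv2.imwrite("pics/c1.png",np.hstack([cv2.resize(T[132:267,235:395],(400,400)),cv2.resize(S[145:300,235:410],(400,400))]))
E
python3 go.py
```

```text
contact_force: [-4.4, -0.5, 13.2]
t: 5.6
eef_pos: [0.5189, 0.019, 0.0302]
tool_rot: [-0.0, 0.998, -0.069, 0.001]
contact_force: [-1.0, 1.8, 9.6]
gripper_width: 0.5
grasp_force: 4.4
t 5.7 tcp [0.5188 0.019  0.0302] yaw -7.9 tilt z [ 0.003  0.    -1.   ] F [-1.06  0.53  8.62]
```

View pics/c1.png

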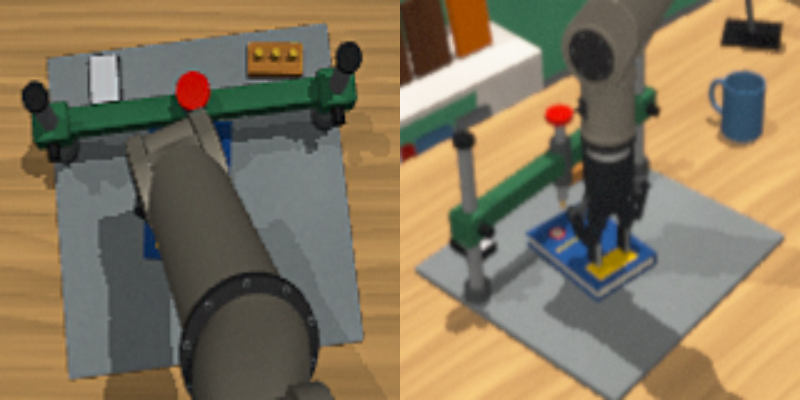

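```bash
echo '0.0041,0.0053,0.0002,0,0.5;0.0041,0.0053,0,0,0.5;0.0041,0.0053,0,0,0.5;0.0041,0.0053,0,0,0.5;0.0041,0.0053,0,0,0.5;0.0041,0.0053,0,0,0.5;0.0041,0.0053,0,0,0.5;0.0041,0.0053,0,0,0.5;0,0,0,0,0.5;0,0,0,0,0.5' | python3 nudge.py | grep contact; echo '0,0,0.0002,-0.035,0.5;0,0,0,-0.035,0.5;0,0,0,-0.035,0.5;0,0,0,-0.035,0.5;0,0,0,-0.035,0.5;0,0,0,-0.035,0.5;0,0,0,-0.036,0.5;0,0,0,0,0.5;0,0,0,0,0.5' | python3 nudge.py|grep contact; python3 go.py .5457 -.0275 .0302
cat > mk.py <<'E'
from h import *
import sys
S=read_camera("side");cv2.imwrite(f"pics/side{sys.argv[1]}.png",S);T=read_camera("top");cv2.imwrite(f"pics/top{sys.argv[1]}.png",T)
p=proj("side",[.636,.009,.032]);u,v=p.round().astype(int);print("expect",p)
r=S[v-9:v+10,u-9:u+10].astype(float);w=np.clip(r[...,2]-60,0,None);w[w<25]=0
print(r[...,2].astype(int))
E
python3 mk.py 2
```

```text
contact_force: [0.2, 0.7, 9.9]
contact_force: [-0.1, -0.2, 10.6]
t 7.6 tcp [ 0.5461 -0.028   0.0302] yaw 6.18 tilt z [ 0.004  0.    -1.   ] F [-0.07 -0.21 10.62]
delta tool [-0.0004 -0.0005  0.    ]
expect [305.57012792 228.96131912]
[[149 151 149 150 152 150 134 105 100 101  93  80  62  44  40  38  38  35
   31]
 [151 151 156 152 149 150 139 103 102 101  88  67  49  42  39  41  36  25
   34]
 [150 152 154 152 150 151 144 117 109 109  87  61  42  38  37  34  28  25
   26]
 [150 153 153 149 151 150 137 113 117 125  84  48  41  36  34  32  28  28
   22]
 [149 149 151 149 149 134 106  79 113 132  94  48  41  27  28  28  20  20
   19]
 [150 149 148 143 120  91  58  59  88 106  76  41  29  30  32  23  24  15
   26]
 [152 150 141 118  79  53  38  40  49  53  39  29  25  20  18  24  23  19
   27]
 [149 140 115  75  50  43  41  37  35  32  24  22  21  22  21  20  22  31
   33]
 [139 110  76  43  32  30  39  36  39  41  35  27  24  18  22  25  28  32
   35]
 [101  65  44  32  30  37  53  78  89  92  82  59  28  13  25  27  36  39
   48]
 [ 54  39  40  27  34  60  95 122 127 129 121 102  63  37  34  35  41  54
   92]
 [ 36  39  32  25  35  72 122 138 138 132 139 128 105  50  38  43  66 116
  158]
 [ 27  27  27  28  26  67 103 127 135 131 135 126  98  48  46  83 149 194
  172]
 [ 26  25  29  27  26  30  61  85 101 100  98  88  55  53  96 161 205 191
  120]
 [ 37  24  23  27  21  24  29  33  41  40  50  46  51  93 154 196 182 113
   59]
 [ 83  59  36  26  15  21  21  22  29  31  40  53  90 149 183 158  93  52
   35]
 [127 110  86  59  48  33  29  26  33  36  45  82 131 155 141  79  46  36
   26]
 [119 134 125 116 108  83  58  45  40  43  45  86 119 110  68  47  36  32
   22]
 [ 72 100 121 135 142 129 110  89  63  52  47  62  73  60  45  40  29  28
   28]]
```

```bash
echo '0,0,-0.002,0,0.5;0,0,-0.005,0,0.5;0,0,-0.02,0,0.5;0,0,-0.04,0,0.5;0,0,-0.04,0,0.5;0,0,-0.04,0,0.5;0,0,-0.04,0,0;-0.01,0.045,-0.02,0,0;-0.01,0.045,-0.02,0,0;-0.01,0.045,0,0,0;-0.01,0.045,0,0,0;-0.01,0.045,0,0,0;0,0.045,0,0,0;0,0,0,0,0' | python3 nudge.py
cat > m2.py <<'E'
from h import *
import sys
k=sys.argv[1]
T=read_camera("top");S=read_camera("side");cv2.imwrite(f"pics/top{k}.png",T);cv2.imwrite(f"pics/side{k}.png",S)
def mark(n,im,z=.032):
    p=proj(n,[.636,.009,z]);u,v=p.round().astype(int)+[0,2]
    w=im[v-4:v+6,u-6:u+7,2].astype(float)-60;w[w<0]=0
    c=max(cv2.connectedComponentsWithStats((w>0).astype(np.uint8))[2][1:],key=lambda s:s[4]);x,y,a,b,_=c
    yy,xx=np.mgrid[y:y+b,x:x+a];w=w[y:y+b,x:x+a];q=np.array([(w*xx).sum(),(w*yy).sum()])/w.sum()+[u-6,v-4]
    print("mark",n,q,c,onz(n,*q,z))
mark("side",S)
Y=((22,120,90),(35,255,255))
for n,im in(("top",T),("side",S)):
    u,v=proj(n,[.53,-.01,.032]).astype(int)
    c=cen(mask(im,*Y,(u-28,v-20,u+28,v+20)));P=np.array([onz(n,*q[0],.032)[:2]for q in c[2]],np.float32)*1000
    a=onz(n,*c[0],.032);print("yel",n,c[:2],a,cv2.minAreaRect(P))
    if n=="top":
        th=np.radians(6.35);m=a[:2]+np.array([[np.cos(th),-np.sin(th)],[np.sin(th),np.cos(th)]])@np.array([103.6,20.4])*1e-3;print("mark inferred",m)
cv2.imwrite(f"pics/c{k}.png",np.hstack([cv2.resize(T[132:267,235:395],(400,400),interpolation=2),cv2.resize(S[190:270,265:345],(400,400),interpolation=2)]))
E
python3 m2.py 3
python3 - <<'E'
from h import *
# mark offset from yellow in book frame, initial picture, yaw -7.75 deg, both cams
th=np.radians(-7.75);c,s=np.cos(th),np.sin(th)
for d in([.60110-.49574,.05376-.04773],[.60195-.49706,.05116-.04511]): print(np.array([[c,s],[-s,c]])@d)
E
```

```text
t: 9.1
eef_pos: [0.5212, -0.3092, 0.255]
tool_rot: [0.001, 0.999, 0.049, -0.001]
contact_force: [-1.5, -1.1, -0.4]
gripper_width: 0.001
grasp_force: 0.0
mark side [305.79202093 231.1412688 ] [ 2  2  8  5 33] [0.62537232 0.01738289 0.032     ]
yel top (array([321.14141414, 204.92424242]), 198.0) [ 0.52644966 -0.02150062  0.032     ] ((526.5739135742188, -21.494342803955078), (33.52136993408203, 74.34355926513672), 12.199980735778809)
mark inferred [0.62715778 0.01023255]
yel side (array([333.072, 237.928]), 125.0) [ 0.52727129 -0.02388903  0.032     ] ((527.1036376953125, -24.986106872558594), (34.88908004760742, 74.08699035644531), 11.34457778930664)
[0.10358448 0.02018282]
[0.10311608 0.02013925]
```

View pics/c3.png

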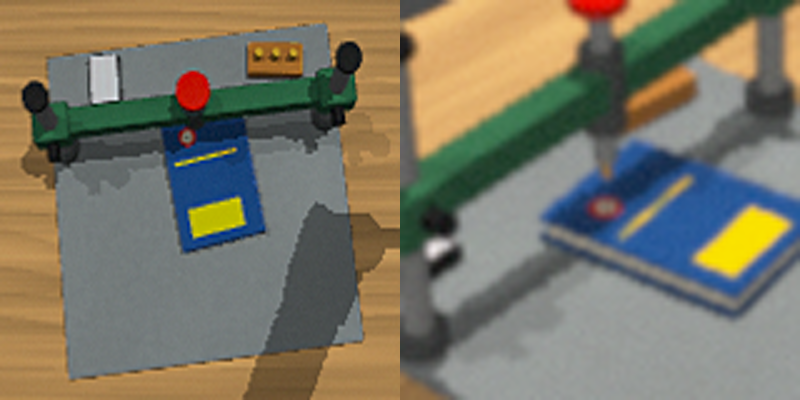

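```bash
cat > m3.py <<'E'
from h import *
import sys
k,X,Yy,A=sys.argv[1],*map(float,sys.argv[2:5])   # guesses: mark x,y, yaw deg
T=cv2.imread(f"pics/top{k}.png");S=cv2.imread(f"pics/side{k}.png");th=np.radians(A);R2=np.array([[np.cos(th),-np.sin(th)],[np.sin(th),np.cos(th)]])
g=lambda x,y:np.r_[R2@np.array([x-50,y-25])/1000+[X,Yy],.032]
for n,im in(("top",T),("side",S)):
    p=lambda x,y:proj(n,g(x,y))
    E={"left":(p(-80,60),p(30,60)),"right":(p(-80,-60),p(30,-60)),"front":(p(-85,-55),p(-85,55))}
    L={}
    for e in E:
        if n=="side" and e!="right":continue
        l,r=edge(n,im,*E[e],.032,.03);a=np.degrees(np.arctan2(l[1],l[0]));L[e]=l;print(n,e,a.round(2),l.round(4),"std",r.round(5))
    if n=="top":
        a=np.mean([np.degrees(np.arctan2(L[e][1],L[e][0])) for e in("left","right")]);t=np.radians(a)
        ex=np.array([np.cos(t),np.sin(t)]);ey=np.array([-ex[1],ex[0]])
        my=(L["left"][2:]@ey+L["right"][2:]@ey)/2+.025;mx=L["front"][2:]@ex+.135
        print("mark from edges",a,mx*ex+my*ey,"width",(L["left"][2:]-L["right"][2:])@ey)
    u,v=p(50,25).round().astype(int);w=np.clip(im[v-4:v+5,u-4:u+5,2].astype(float)-60,0,None);yy,xx=np.mgrid[v-4:v+5,u-4:u+5]
    c=np.array([(w*xx).sum(),(w*yy).sum()])/w.sum();print(n,"mark px",c,(w>0).sum(),onz(n,*c,.032))
E
python3 m3.py 3 .624 .0195 11.8; echo; python3 m3.py 0 .601 .0538 -7.8
```

```text
top left 12.6 [0.9759 0.2182 0.5431 0.0385] std 0.00039
top right 12.6 [ 0.9759  0.2181  0.565  -0.0791] std 0.0003
top front -77.64 [ 0.214  -0.9768  0.4968 -0.0345] std 0.00044
mark from edges 12.601185 [0.62279534 0.02070984] width 0.119520664
top mark px [309.40441176 177.94174208] 39 [0.62451821 0.02054488 0.032     ]
side right 9.2 [ 0.9871  0.1599  0.5636 -0.0798] std 0.00137
side mark px [306.47749196 231.92015005] 39 [0.62007358 0.01879994 0.032     ]

top left -7.43 [ 0.9916 -0.1294  0.5318  0.0979] std 0.00041
top right -7.24 [ 0.992  -0.1261  0.5228 -0.0206] std 0.00028
top front 82.25 [0.1348 0.9909 0.4644 0.0515] std 0.00028
mark from edges -7.339095 [0.6009273  0.05436559] width 0.11866194
top mark px [300.1214511  184.30336488] 40 [0.60117203 0.05367886 0.032     ]
side right -9.35 [ 0.9867 -0.1624  0.5169 -0.0209] std 0.0011
side mark px [303.3285061  238.24949187] 52 [0.59963368 0.05192736 0.032     ]
```

```bash
python3 go.py .5364 -.0245 .045
```

```text
t 9.2 tcp [ 0.5228 -0.3022  0.255 ] yaw 6.03 tilt z [-0.001  0.001 -1.   ] F [ 0.81  0.19 -1.33]
delta tool [ 0.0429 -0.2745  0.2102]
```

```bash
echo '0.007,-0.0457,0,0,0.5;0.007,-0.0457,0,0,0.5;0.007,-0.0457,0,0,0.5;0.007,-0.0457,0,0,0.5;0.007,-0.0457,0,0,0.5;0.007,-0.0457,0,0,0.5;0,0,0.045,0,0.5;0,0,0.045,0,0.5;0,0,0.045,0,0.5;0,0,0.04,0,0.5;0,0,0.03,0,0.5;0,0,0.008,0,0.5;0,0,0,0,0.5;0,0,0,0,0.5' | python3 nudge.py|grep -E "eef|contact"; python3 go.py .5364 -.0245 .031
```

```text
eef_pos: [0.5367, -0.0234, 0.044]
contact_force: [0.1, -0.4, -0.5]
t 10.6 tcp [ 0.5367 -0.0234  0.044 ] yaw 6.23 tilt z [ 0.002  0.    -1.   ] F [ 0.08 -0.4  -0.53]
delta tool [-0.0005  0.0011  0.013 ]
```

```bash
echo '0,0.001,0.005,0,0.5;0,0,0.004,0,0.5;0,0,0.003,0,0.5;0,0,0.001,0,0.5;0,0,0,0,0.5' | python3 nudge.py|grep -E "eef|contact"; echo '0,0,0.001,0,0.5;0,0,0,0,0.5' | python3 nudge.py|grep -E "eef|contact"; echo '0,0,0.0005,0,0.5;0,0,0,0,0.5' | python3 nudge.py|grep -E "eef|contact"
```

```text
eef_pos: [0.536, -0.0254, 0.0302]
contact_force: [-1.6, -1.1, 6.9]
eef_pos: [0.5361, -0.0254, 0.0301]
contact_force: [-6.4, -0.9, 18.8]
eef_pos: [0.5361, -0.0254, 0.0301]
contact_force: [-7.9, -1.0, 24.1]
```

```bash
echo '0,0,-0.0008,0,0.5;0.002,0.0007,0,0,0.5;0.002,0.0007,0,0,0.5;0.002,0.0007,0,0,0.5;0.0018,0.0006,0,0,0.5;0,0,0,0,0.5' | python3 nudge.py|grep -E "eef|contact"; echo '0,0,0,0.018,0.5;0,0,0,0.018,0.5;0,0,0,0.018,0.5;0,0,0,0.018,0.5;0,0,0,0.018,0.5;0,0,0,0.018,0.5;0,0,0,0,0.5' | python3 nudge.py|grep -E "eef|contact";python3 go.py; echo '0,0,-0.002,0,0.5;0,0,-0.005,0,0.5;0,0,-0.02,0,0.5;0,0,-0.04,0,0.5;0,0,-0.04,0,0.5;0,0,-0.04,0,0.5;0,0,-0.04,0,0.5;-0.007,0.045,-0.02,0,0.5;-0.007,0.045,-0.02,0,0.5;-0.007,0.045,0,0,0.5;-0.007,0.045,0,0,0.5;-0.007,0.045,0,0,0.5;-0.007,0.045,0,0,0.5;0,0,0,0,0.5' | python3 nudge.py|grep eef; python3 m2.py 4;python3 m3.py 4 .636 .0093 6.3
```

```text
eef_pos: [0.5438, -0.0266, 0.0302]
contact_force: [-5.8, 1.1, 15.9]
eef_pos: [0.5459, -0.0264, 0.0302]
contact_force: [0.8, 1.5, 9.2]
t 12.8 tcp [ 0.5459 -0.0264  0.0302] yaw -0.0 tilt z [ 0.004  0.    -1.   ] F [0.78 1.54 9.15]
eef_pos: [0.4984, -0.3051, 0.2555]
mark side [304.17801673 229.3130227 ] [ 1  0  8  6 31] [0.63792826 0.01404122 0.032     ]
yel top (array([321.35025381, 202.39086294]), 197.0) [ 0.53554327 -0.022251    0.032     ] ((535.6051635742188, -22.013717651367188), (33.53711700439453, 73.80995178222656), 10.7673978805542)
mark inferred [0.63625139 0.00948218]
yel side (array([331.464, 236.792]), 125.0) [ 0.53602058 -0.02454063  0.032     ] ((536.38916015625, -25.215301513671875), (34.873321533203125, 74.18443298339844), 11.002965927124023)
top left 10.76 [0.9824 0.1866 0.5545 0.0374] std 0.00032
top right 10.93 [ 0.9819  0.1896  0.5702 -0.0807] std 0.00039
top front -79.2 [ 0.1874 -0.9823  0.5043 -0.0288] std 0.00061
mark from edges 10.843271 [0.6329244  0.01730952] width 0.11900227
top mark px [310.47994825 176.30530401] 17 [0.63055081 0.01670709 0.032     ]
side right 8.02 [ 0.9902  0.1395  0.5658 -0.0829] std 0.00148
side mark px [305.11138861 229.63086913] 38 [0.63406647 0.01294393 0.032     ]
```

View pics/c4.png

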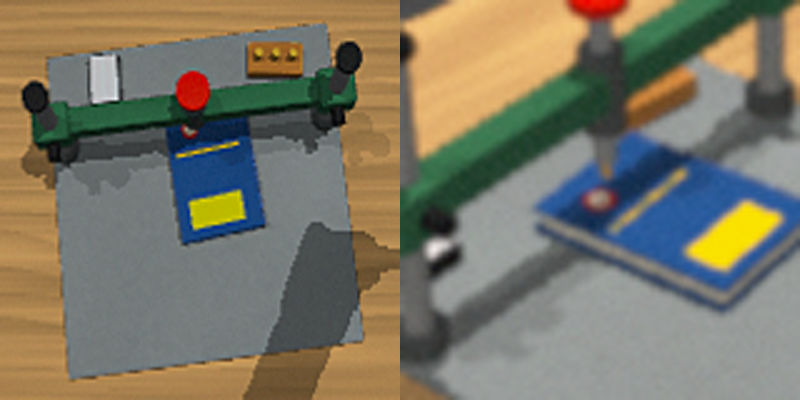

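```bash
echo '0,0,0,-0.056,0.5;0,0,0,-0.055,0.5;0,0,0,0,0.5' | python3 nudge.py|grep eef;python3 go.py .5459 -.0264 .0312
```

```text
eef_pos: [0.5023, -0.295, 0.2558]
t 14.6 tcp [ 0.5023 -0.295   0.2558] yaw 6.54 tilt z [-0.     0.001 -1.   ] F [ 0.48 -1.31  0.5 ]
delta tool [ 0.0738 -0.2617  0.2249]
```

```bash
echo '0.0123,-0.0436,0,0,0.5;0.0123,-0.0436,0,0,0.5;0.0123,-0.0436,0,0,0.5;0.0123,-0.0436,0,0,0.5;0.0123,-0.0436,0,0,0.5;0.0123,-0.0436,0,0,0.5;0,0,0.045,0,0.5;0,0,0.045,0,0.5;0,0,0.045,0,0.5;0,0,0.045,0,0.5;0,0,0.03,0,0.5;0,0,0.008,0,0.5;0,0,0.004,0,0.5;0,0,0.0025,0,0.5;0,0,0.001,0,0.5;0,0,0,0,0.5' | python3 nudge.py|grep -E "eef|contact"; echo '0,0,0.0005,0,0.5;0,0,0,0,0.5' | python3 nudge.py|grep -E "eef|contact"
```

```text
eef_pos: [0.5472, -0.0289, 0.0316]
contact_force: [-0.0, 0.8, 0.2]
eef_pos: [0.5466, -0.029, 0.0304]
contact_force: [-0.2, 0.6, 0.5]
```

```bash
echo '0,0,0.0012,0,0.5;0,0,0,0,0.5' | python3 nudge.py|grep -E "eef|contact"; echo '0,0,0.0003,0,0.5;0,0,0,0,0.5' | python3 nudge.py|grep -E "eef|contact"
```

```text
eef_pos: [0.5466, -0.029, 0.0302]
contact_force: [-4.5, -0.2, 16.7]
eef_pos: [0.5466, -0.029, 0.0301]
contact_force: [-6.1, -0.7, 17.0]
```

```bash
echo '-0.0016,0.001,0,0,0.5;-0.0016,0.001,0,0,0.5;-0.0016,0.001,0,0,0.5;-0.0016,0.001,0,0,0.5;-0.0016,0.001,0,0,0.5;0,0,0,0,0.5' | python3 nudge.py|grep -E "eef|contact"; echo '0,0,-0.002,0,0.5;0,0,-0.005,0,0.5;0,0,-0.03,0,0.7;-0.04,0,0,0,0.7;-0.04,0,0,0,0.7;0,0,0,0,0.7;0,0,0,0,0.7' | python3 nudge.py|grep -E "eef|contact"; python3 go.py .46 -.04 .016; python3 m2.py 5; python3 m3.py 5 .627 .0125 10.8
```

```text
eef_pos: [0.542, -0.0337, 0.0302]
contact_force: [1.7, 1.7, 8.1]
eef_pos: [0.4584, -0.0441, 0.0655]
contact_force: [0.5, 0.6, -0.5]
t 18.1 tcp [ 0.4584 -0.0441  0.0655] yaw 6.31 tilt z [-0.001 -0.001 -1.   ] F [ 0.53  0.61 -0.49]
delta tool [ 0.002  -0.0039  0.0495]
mark side [306.05010295 229.42278655] [ 3  0  7  6 31] [0.63263083 0.00966861 0.032     ]
yel top (array([315.64705882, 183.94117647]), 17.0) [ 0.60247126 -0.00191302  0.032     ] ((602.2587890625, -1.3975105285644531), (3.5892415046691895, 54.066810607910156), 11.540801048278809)
mark inferred [0.70317938 0.02982015]
yel side (array([333.47692308, 236.64615385]), 130.0) [ 0.53163613 -0.03019704  0.032     ] ((532.1345825195312, -31.646137237548828), (34.91083908081055, 77.31324005126953), 10.876749038696289)
top left 14.17 [0.9696 0.2448 0.5557 0.0325] std 0.00109
top right 10.99 [ 0.9817  0.1906  0.5609 -0.0862] std 0.00384
top front -79.29 [ 0.1859 -0.9826  0.4992 -0.0332] std 0.00555
mark from edges 12.579704 [0.62694246 0.01408596] width 0.11702949
top mark px [311.46403162 177.01106719] 27 [0.62794478 0.01315956 0.032     ]
side right 5.0 [ 0.9962  0.0872  0.5726 -0.0844] std 0.00821
side mark px [306.87114846 230.16918768] 37 [0.62708878 0.01063083 0.032     ]
```

View pics/c5.png

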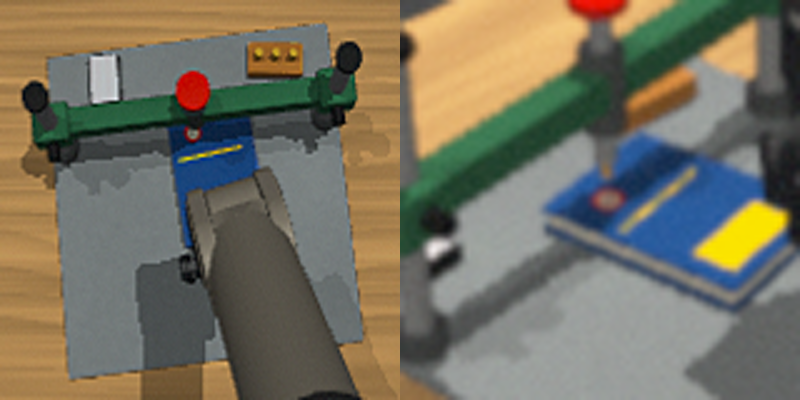

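```bash
echo '0,-0.0165,0.02,0,0.7;0,0,0.02,0,0.7;0,0,0.0095,0,0.7;0,0,0,0,0.7;0,0,0,0,0.7' | python3 nudge.py|grep -E "eef|contact"; echo '0.005,0,0,0,0.7;0.005,0,0,0,0.7;0.004,0,0,0,0.7;0.002,0,0,0,0.7;0,0,0,0,0.7;0,0,0,0,0.7' | python3 nudge.py|grep -E "eef|contact"; echo '0.004,0,0,0,0.7;0.004,0,0,0,0.7;0,0,0,0,0.7;0,0,0,0,0.7' | python3 nudge.py|grep -E "eef|contact"; python3 go.py .4928 -.0237 .016; python3 m2.py 6; python3 m3.py 6 .632 .0105 8.5 | tail -1
```

```text
eef_pos: [0.4581, -0.0273, 0.016]
contact_force: [0.9, -0.7, 0.6]
eef_pos: [0.4733, -0.0255, 0.0158]
contact_force: [0.3, 0.7, 0.6]
eef_pos: [0.4815, -0.0245, 0.0157]
contact_force: [0.6, -0.2, -0.0]
t 19.7 tcp [ 0.4815 -0.0245  0.0157] yaw 6.35 tilt z [-0.  0. -1.] F [ 0.6  -0.21 -0.01]
delta tool [ 0.0113  0.0004 -0.0003]
mark side [306.04570637 229.4099723 ] [ 3  0  7  6 31] [0.63270141 0.00962706 0.032     ]
yel top (array([315.64705882, 183.94117647]), 17.0) [ 0.60247126 -0.00191302  0.032     ] ((602.2587890625, -1.3975105285644531), (3.5892415046691895, 54.066810607910156), 11.540801048278809)
mark inferred [0.70317938 0.02982015]
yel side (array([327.52, 240.  ]), 25.0) [ 0.53232696 -0.00161558  0.032     ] ((533.3497924804688, 0.9273529052734375), (19.005176544189453, 35.43702697753906), 54.385066986083984)
side mark px [306.34879288 229.76238882] 35 [0.63029713 0.0102997  0.032     ]
```

```bash
echo '0.003,0,0,0,0.7;0.002,0,0,0,0.7;0,0,0,0,0.7;0,0,0,0,0.7' | python3 nudge.py|grep -E "eef|contact";echo '0.002,0,0,0,0.7;0.002,0,0,0,0.7;0,0,0,0,0.7' | python3 nudge.py|grep -E "eef|contact"; python3 m2.py 7|head -1; echo '0.002,0,0,0,0.7;0,0,0,0,0.7' | python3 nudge.py|grep -E "eef|contact"; python3 m2.py 8 | head -1
```

```text
eef_pos: [0.4865, -0.024, 0.0158]
contact_force: [-0.9, 0.2, -0.0]
eef_pos: [0.4905, -0.0234, 0.0158]
contact_force: [-0.8, 0.5, -0.3]
mark side [305.46918853 228.76021965] [ 2  0  8  5 32] [0.63719407 0.00842856 0.032     ]
eef_pos: [0.4925, -0.0233, 0.0158]
contact_force: [-0.4, 0.3, 0.0]
mark side [305.09580499 228.4138322 ] [ 2  0  8  5 31] [0.63976635 0.00795824 0.032     ]
```

```bash
echo '-0.01,0,0,0,0.7;-0.01,0,-0.02,0,0.7;0,0,-0.04,0,0.7;0,0,-0.04,0,0.7;0,0.045,-0.04,0,0.7;0,0.045,-0.04,0,0.7;0,0.045,-0.04,0,0.7;0,0.045,0,0,0.7;0,0.045,0,0,0.7;0,0.045,0,0,0.7;0,0,0,0,0.7' | python3 nudge.py|grep -E "eef|contact"; python3 m2.py 9; python3 m3.py 9 .636 .0095 7.5
python3 - <<'E'
from h import *
S=cv2.imread("pics/side9.png");cv2.imwrite("pics/c9b.png",cv2.resize(S[205:245,285:325],(600,600),interpolation=cv2.INTER_NEAREST))
E
```

```text
eef_pos: [0.4979, -0.2788, 0.2151]
contact_force: [-0.7, 0.8, -0.4]
mark side [305.11257898 228.43136129] [ 2  0  8  5 32] [0.63964148 0.00798755 0.032     ]
yel top (array([322.53807107, 202.28426396]), 197.0) [ 0.53592565 -0.02646472  0.032     ] ((536.1650390625, -26.770023345947266), (33.08261489868164, 74.09778594970703), 9.554794311523438)
mark inferred [0.63663377 0.00526846]
yel side (array([332.224, 236.064]), 125.0) [ 0.5372049  -0.02946485  0.032     ] ((537.28515625, -30.544677734375), (34.77701950073242, 74.19329071044922), 9.10722541809082)
top left 9.35 [0.9867 0.1625 0.557  0.0326] std 0.00035
top right 10.0 [ 0.9848  0.1737  0.5711 -0.086 ] std 0.00038
top front -80.75 [ 0.1607 -0.987   0.5054 -0.0356] std 0.00053
mark from edges 9.678432 [0.6344457  0.01063211] width 0.119278796
top mark px [312.08827786 176.14037627] 15 [0.63115618 0.01092735 0.032     ]
side right 4.96 [ 0.9962  0.0865  0.5743 -0.0858] std 0.00221
side mark px [305.35362173 228.43963783] 42 [0.63898445 0.00739888 0.032     ]
```

View pics/c9b.png

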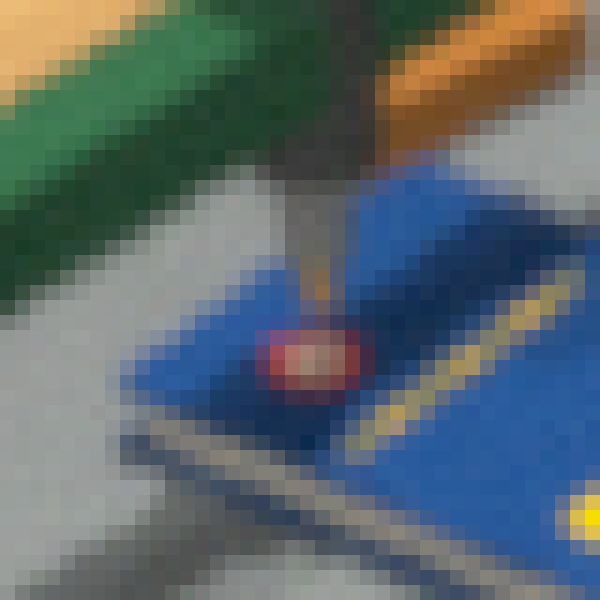

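Run:
```python
from h import *
for P in([.6361,.0093],[.6346,.0106]):
    for z in(.032,.05,.06,.09,.2,.206): print(P,z,proj("side",[*P,z]).round(2),proj("top",[*P,z]).round(2))
S=cv2.imread("pics/side9.png").astype(int);
for r in range(216,227): print(r,S[r,300:313,0].tolist(),S[r,300:313,2].tolist())
T=cv2.imread("pics/top0.png")
ct=np.array([(82,88),(577,36),(638,507),(123,563)])/4.4+[235,132]-.4
f=lambda a,b,t0,t1:(ct[a]+t0*(ct[b]-ct[a]),ct[a]+t1*(ct[b]-ct[a]))
for nm,s in dict(back1=f(0,1,.3,.65),back2=f(0,1,.03,.12),back3=f(0,1,.9,.98),front=f(2,3,.03,.97),left=f(3,0,.03,.6),right=f(1,2,.4,.97)).items():
    l,r=edge("top",T,*s,.012,0);print(nm,np.degrees(np.arctan2(l[1],l[0])).round(2),"ex",(l[2:]@[.9939,.1105]).round(4),"ey",(l[2:]@[-.1105,.9939]).round(4),r)
```

```text
[0.6361, 0.0093] 0.032 [305.49 228.98] [312.55 174.8 ]
[0.6361, 0.0093] 0.05 [305.3  224.93] [312.45 173.6 ]
[0.6361, 0.0093] 0.06 [305.2  222.65] [312.4  172.92]
[0.6361, 0.0093] 0.09 [304.88 215.73] [312.23 170.82]
[0.6361, 0.0093] 0.2 [303.65 189.13] [311.55 162.17]
[0.6361, 0.0093] 0.206 [303.58 187.62] [311.51 161.65]
[0.6346, 0.0106] 0.032 [305.5 229.3] [312.18 175.21]
[0.6346, 0.0106] 0.05 [305.31 225.24] [312.08 174.01]
[0.6346, 0.0106] 0.06 [305.2  222.97] [312.03 173.34]
[0.6346, 0.0106] 0.09 [304.88 216.04] [311.85 171.24]
[0.6346, 0.0106] 0.2 [303.65 189.43] [311.14 162.63]
[0.6346, 0.0106] 0.206 [303.58 187.92] [311.1  162.12]
216 [91, 105, 83, 62, 59, 59, 56, 60, 56, 68, 89, 116, 136] [88, 103, 83, 65, 59, 60, 57, 59, 59, 75, 86, 87, 71]
217 [131, 141, 120, 99, 77, 77, 75, 76, 89, 110, 135, 149, 148] [129, 136, 121, 97, 80, 80, 76, 78, 77, 74, 69, 55, 40]
218 [152, 149, 143, 122, 95, 93, 96, 96, 115, 142, 148, 152, 153] [153, 148, 139, 120, 99, 94, 96, 91, 79, 58, 44, 46, 44]
219 [151, 150, 147, 129, 99, 101, 95, 99, 118, 152, 154, 152, 150] [150, 148, 147, 129, 99, 103
[... 469 characters left out ...]
118, 105] [141, 115, 80, 59, 78, 114, 123, 82, 51, 44, 34, 29, 30]
224 [154, 154, 153, 155, 138, 98, 73, 109, 135, 123, 105, 97, 91] [110, 76, 50, 46, 66, 112, 134, 91, 44, 32, 34, 28, 19]
225 [155, 154, 158, 153, 148, 122, 96, 103, 116, 95, 89, 86, 82] [66, 48, 45, 41, 57, 92, 106, 77, 40, 25, 22, 21, 21]
226 [158, 156, 155, 151, 141, 116, 97, 90, 89, 84, 80, 79, 81] [45, 43, 46, 53, 62, 78, 86, 61, 43, 29, 20, 17, 21]
back1 -83.55 ex 0.7512 ey -0.0566 0.00074797706
back2 -81.75 ex 0.7518 ey 0.1162 0.0007599427
back3 -82.38 ex 0.7511 ey -0.2477 0.0006201981
front -83.72 ex 0.3533 ey -0.0607 0.0006819304
left 6.3 ex 0.4748 ey 0.1483 0.00026531567
right 6.17 ex 0.4792 ey -0.2706 0.00040083352
```

```bash
python3 go.py .5615 .0629 .019
```

```text
t 22.1 tcp [ 0.4989 -0.272   0.2149] yaw 6.19 tilt z [-0.001  0.    -1.   ] F [0.44 1.13 0.9 ]
delta tool [ 0.0985 -0.3262  0.196 ]
```

```bash
echo '0.012,-0.0408,0,0,0;0.012,-0.0408,0,0,0;0.012,-0.0408,0,0,0;0.0125,-0.0408,0,0,0;0.0125,-0.0408,0,0,0;0.0125,-0.0408,0,0,0;0.0125,-0.0407,0,0,0;0.0125,-0.0407,0,0,0;0,0,0.045,0,0;0,0,0.045,0,0;0,0,0.045,0,0;0,0,0.045,0,0;0,0,0.016,0,0;0,0,0,0,0;0,0,0,0,0' | python3 nudge.py|grep -E "eef|contact";python3 go.py .5632 .0479 .019
```

```text
eef_pos: [0.5624, 0.0649, 0.021]
contact_force: [-0.1, 0.3, 1.1]
t 23.6 tcp [0.5624 0.0649 0.021 ] yaw 6.4 tilt z [ 0.002  0.001 -1.   ] F [-0.12  0.29  1.09]
delta tool [-0.0011  0.017   0.002 ]
```

```bash
echo '-0.001,0.005,0.001,0,0;0,0.004,0,0,0;0,0.003,0,0,0;0,0.002,0,0,0;0,0.002,0,0,0;0,0.001,0,0,0;0,0,0,0,0;0,0,0,0,0' | python3 nudge.py|grep -E "eef|contact"; echo '0,-0.01,0,0,0;0,0,-0.03,0,0;0,0,-0.045,0,0;0,0,-0.045,0,0;0,0,-0.045,0,0;-0.008,0.045,-0.04,0,0;-0.008,0.045,0,0,0;-0.008,0.045,0,0,0;-0.008,0.045,0,0,0;-0.008,0.045,0,0,0;-0.008,0.045,0,0,0;-0.008,0.045,0,0,0;0,0,0,0,0' | python3 nudge.py|grep eef; python3 m2.py 10; python3 m3.py 10 .636 .0095 8.5
```

```text
eef_pos: [0.5624, 0.0471, 0.0184]
contact_force: [0.1, 0.6, 0.7]
eef_pos: [0.5392, -0.2619, 0.216]
mark side [306.88103896 233.15220779] [ 0  3 13  7 34] [0.61346486 0.02276089 0.032     ]
yel top (array([322.53807107, 202.28426396]), 197.0) [ 0.53592565 -0.02646472  0.032     ] ((536.1650390625, -26.770023345947266), (33.08261489868164, 74.09778594970703), 9.554794311523438)
mark inferred [0.63663377 0.00526846]
yel side (array([332.19047619, 236.11111111]), 126.0) [ 0.53708914 -0.02918492  0.032     ] ((537.2484130859375, -30.315406799316406), (34.77701950073242, 74.65768432617188), 9.10722541809082)
top left 9.32 [0.9868 0.1619 0.5564 0.0325] std 0.00036
top right 9.89 [ 0.9851  0.1717  0.577  -0.0851] std 0.00038
top front -81.0 [ 0.1565 -0.9877  0.5041 -0.0274] std 0.00057
mark from edges 9.6030655 [0.6345645 0.0105538] width 0.11938541
top mark px [312.08498584 176.14872521] 15 [0.63112537 0.01093908 0.032     ]
side right 5.86 [ 0.9948  0.1021  0.5726 -0.0867] std 0.00199
side mark px [305.34914228 228.44349142] 39 [0.63897797 0.00742643 0.032     ]
```

```bash
echo '0.0075,-0.0445,0,0,0;0.008,-0.045,0,0,0;0.008,-0.045,0,0,0;0.008,-0.045,0,0,0;0.008,-0.045,0,0,0;0.008,-0.045,0,0,0;0.0085,-0.045,0.04,0,0;0,0,0.045,0,0;0,0,0.045,0,0;0,0,0.045,0,0;0,0,0.02,0,0;0,0,0,0,0' | python3 nudge.py|grep -E "eef|contact";python3 go.py .5622 .0446 .019
```

```text
eef_pos: [0.558, 0.0587, 0.0256]
contact_force: [-0.5, -0.1, 0.2]
t 27.0 tcp [0.558  0.0587 0.0256] yaw 6.57 tilt z [-0.006  0.    -1.   ] F [-0.47 -0.15  0.22]
delta tool [0.0026 0.0145 0.0066]
```

```bash
echo '0,0,0.007,0,0;0,0,0,0,0' | python3 nudge.py|grep -E "eef|contact";python3 go.py .5622 .0446 .019
```

```text
eef_pos: [0.5619, 0.0575, 0.0224]
contact_force: [-0.6, 0.0, 0.9]
t 27.2 tcp [0.5619 0.0575 0.0224] yaw 6.41 tilt z [ 0.002  0.001 -1.   ] F [-0.61  0.01  0.87]
delta tool [-0.0011  0.0128  0.0034]
```

```bash
echo '-0.001,0.005,0.002,0,0;0,0.003,0,0,0;0,0.002,0,0,0;0,0.0015,0,0,0;0,0.0013,0,0,0;0,0,0,0,0' | python3 nudge.py|grep -E "eef|contact"; echo '0,-0.01,0,0,0;0,0,-0.03,0,0;0,0,-0.045,0,0;0,0,-0.045,0,0;0,0,-0.045,0,0;-0.008,0.045,-0.04,0,0;-0.008,0.045,0,0,0;-0.008,0.045,0,0,0;-0.008,0.045,0,0,0;-0.008,0.045,0,0,0;-0.008,0.045,0,0,0;-0.008,0.045,0,0,0;0,0,0,0,0' | python3 nudge.py|grep eef; python3 m2.py 11; python3 m3.py 11 .636 .0095 8.5
```

```text
eef_pos: [0.5621, 0.0437, 0.0198]
contact_force: [-0.1, 0.6, 1.5]
eef_pos: [0.538, -0.2659, 0.2167]
mark side [305.65730337 228.3227216 ] [ 2  0  8  4 28] [0.6387508  0.00612873 0.032     ]
yel top (array([323.37688442, 202.03015075]), 199.0) [ 0.53683858 -0.02944197  0.032     ] ((536.9130249023438, -29.389514923095703), (33.689788818359375, 73.66555786132812), 9.553231239318848)
mark inferred [0.6375467 0.0022912]
yel side (array([332.6446281, 235.7768595]), 121.0) [ 0.53737243 -0.03171727  0.032     ] ((537.6021728515625, -32.663230895996094), (34.54762649536133, 73.12449645996094), 10.226692199707031)
top left 9.88 [0.9852 0.1716 0.5552 0.03  ] std 0.00037
top right 9.87 [ 0.9852  0.1715  0.5745 -0.0883] std 0.00037
top front -80.27 [ 0.169  -0.9856  0.5048 -0.0313] std 0.00053
mark from edges 9.878029 [0.63490695 0.00841723] width 0.11979407
top mark px [312.96910112 176.21629213] 16 [0.63087415 0.0077599  0.032     ]
side right 5.82 [ 0.9948  0.1015  0.5736 -0.0884] std 0.00222
side mark px [305.84812109 228.26304802] 38 [0.63853954 0.00538749 0.032     ]
```

```bash
echo '-0.005,-0.046,-0.01,0,0;-0.005,-0.046,-0.01,0,0;-0.005,-0.046,0,0,0;-0.005,-0.046,0,0,0;0,-0.046,0,0,0;0,-0.046,0,0,0;0,0,0,0,0' | python3 nudge.py|grep eef; python3 go.py .6355 .0088 .22
```

```text
eef_pos: [0.4884, 0.0237, 0.238]
t 29.9 tcp [0.4884 0.0237 0.238 ] yaw 7.14 tilt z [ 0.001  0.003 -1.   ] F [-0.11 -0.13  1.71]
delta tool [0.1441 0.0331 0.0181]
```

```bash
echo '0.036,0.0083,0,0,0;0.036,0.0083,0,0,0;0.036,0.0083,0,0,0;0.036,0.008,0,0,0;0,0,0,0,0;0,0,0,0,0;0,0,0,0,0' | python3 nudge.py|grep eef; python3 go.py .6355 .0088 .21
```

```text
eef_pos: [0.6354, -0.0011, 0.2373]
t 30.6 tcp [ 0.6354 -0.0011  0.2373] yaw 6.46 tilt z [-0.001  0.    -1.   ] F [-0.57  0.1  -0.21]
delta tool [ 0.0012 -0.0098  0.0273]
```

```bash
echo '0.0012,-0.0098,0.02,0,0;0,0,0.005,0,0;0,0,0.004,0,0;0,0,0.003,0,0;0,0,0,0,0' | python3 nudge.py|grep -E "eef|contact"; echo '0,0,0.003,0,0;0,0,0.003,0,0;0,0,0,0,0' | python3 nudge.py|grep -E "eef|contact"; echo '0,0,0.003,0,0;0,0,0.003,0,0;0,0,0,0,0' | python3 nudge.py|grep -E "eef|contact"
```

```text
eef_pos: [0.6367, 0.0069, 0.2056]
contact_force: [0.2, 0.0, -0.7]
eef_pos: [0.6373, 0.0071, 0.1997]
contact_force: [0.6, -0.8, 3.9]
eef_pos: [0.6372, 0.0071, 0.1933]
contact_force: [2.0, -0.4, 2.7]
```

```bash
echo '0,0,0.003,0,0;0,0,0.0015,0,0;0,0,0,0,0' | python3 nudge.py|grep -E "eef|contact"
python3 - <<'E'
from h import *
S=read_camera("side");cv2.imwrite("pics/c12.png",cv2.resize(S[205:245,285:325],(600,600),interpolation=cv2.INTER_NEAREST))
E
```

```text
eef_pos: [0.6372, 0.0072, 0.1889]
contact_force: [2.0, -1.7, 3.8]
```

View pics/c12.png

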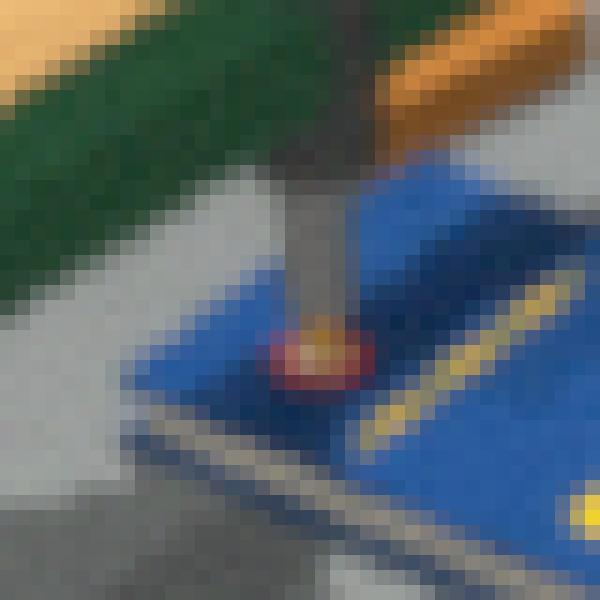

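The brass tip at (306, 227) is right over the white circle at about (306, 228), a few mm above it. I'll press on.

```bash
echo '0,0,0.0015,0,0;0,0,0.0005,0,0;0,0,0,0,0' | python3 nudge.py|grep -E "eef|contact"; echo '0,0,0.001,0,0;0,0,0,0,0' | python3 nudge.py|grep -E "eef|contact"; echo '0,0,0.001,0,0;0,0,0,0,0' | python3 nudge.py|grep -E "eef|contact"
```

```text
eef_pos: [0.6371, 0.0073, 0.187]
contact_force: [2.5, -2.4, 3.5]
eef_pos: [0.6371, 0.0073, 0.1862]
contact_force: [3.2, -2.8, 4.9]
eef_pos: [0.6371, 0.0073, 0.1861]
contact_force: [0.7, -2.6, 10.1]
```

Contact with the book; the spring takes about 4.5 N, so I'll raise the total to about 20 N and hold it.

```bash
echo '0,0,0.0008,0,0;0,0,0,0,0' | python3 nudge.py|grep -E "eef|contact"; echo '0,0,0.0004,0,0;0,0,0,0,0;0,0,0,0,0;0,0,0,0,0;0,0,0,0,0;0,0,0,0,0;0,0,0,0,0;0,0,0,0,0' | python3 nudge.py|grep -E "eef|contact"
```

```text
eef_pos: [0.6372, 0.0073, 0.186]
contact_force: [-1.0, -2.9, 13.8]
eef_pos: [0.6372, 0.0073, 0.1859]
contact_force: [-2.5, -3.8, 17.1]
```

```bash
echo '0,0,0,0,0;0,0,0,0,0;0,0,-0.002,0,0;0,0,-0.002,0,0;0,0,-0.005,0,0;0,0,-0.01,0,0;0,0,-0.02,0,0;0,0,-0.02,0,0;-0.04,0,0,0,0;-0.04,0,0,0,0;-0.03,0,0,0,0;0,0.045,0,0,0;0,0.045,0,0,0;0,0.045,0,0,0;0,0.045,0,0,0;0,0.045,0,0,0;0,0,0,0,0;0,0,0,0,0' | python3 nudge.py; python3 m2.py 12; python3 m3.py 12 .636 .0095 8.5
python3 - <<'E'
from h import *
S=cv2.imread("pics/side12.png");T=cv2.imread("pics/top12.png");R=((0,150,60),(8,255,255))
print("cap",cen(mask(T,*R,(300,150,325,172)))[0],cen(mask(S,*R,(295,180,315,200)))[0])
E
```

```text
t: 35.55
eef_pos: [0.5513, -0.2283, 0.2419]
tool_rot: [-0.001, 0.999, 0.054, -0.001]
contact_force: [0.2, 0.8, -0.6]
gripper_width: 0.002
grasp_force: 0.0
mark side [305.63887147 228.31661442] [ 2  0  8  4 27] [0.6388266  0.00615102 0.032     ]
yel top (array([323.43, 202.03]), 200.0) [ 0.53683908 -0.0296304   0.032     ] ((536.9451293945312, -29.579795837402344), (33.689788818359375, 74.05152130126953), 9.553231239318848)
mark inferred [0.6375472  0.00210277]
yel side (array([332.62601626, 235.7398374 ]), 123.0) [ 0.5375755  -0.03182458  0.032     ] ((537.7694702148438, -33.56623840332031), (34.77701950073242, 75.24115753173828), 9.10722541809082)
top left 9.8 [0.9854 0.1701 0.5568 0.0302] std 0.00035
top right 9.93 [ 0.985   0.1725  0.5748 -0.0882] std 0.00038
top front -80.6 [ 0.1633 -0.9866  0.5048 -0.031 ] std 0.00057
mark from edges 9.864122 [0.63498753 0.00840589] width 0.1197934
top mark px [312.9535865  176.21800281] 15 [0.63086786 0.00781565 0.032     ]
side right 4.7 [ 0.9966  0.0819  0.5662 -0.0878] std 0.00283
side mark px [305.84562698 228.28398314] 37 [0.63844825 0.00548093 0.032     ]
cap [311.78911565 162.23129252] [304.08433735 189.13253012]
```

The book hasn't moved and the cap is back at its starting position, so I'm handing in.

```bash
python3 -c "
from station import bot, read_camera, camera_info, get_obs
print(bot.hand_in())"
```

```text
the job is handed in; nothing more can be done
None
```

I handed the job in at about 36 s without seeing a verdict: the circle measured about 1 mm from the punch axis and the book about 0.06 rad off square, stamped at roughly 12 N for about a second, and afterwards the punch was back up, the book unmoved and the arm clear.

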